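Clamp a glued plinth to the spring clamp's mark

TASK

Set the freshly glued plinth (half brick-red, half wood) flat on the bed of the green spring clamp, between the two jaws and between the low rails, with the glue line across the clamp. Then turn the black knob clockwise until the sprung jaw is pressed back and its black pointer stands in the middle of the red band, taking care not to run well past the band, and let go. Be gentle with the plinth, which cracks if it is pressed hard, and leave the other things on the table where they are.

Things in the scene. Friction and masses are not known exactly. Their poses are not given: they have to be found in the camera images.
- clamp: Green spring glue clamp, fixed to the table: base plate 330 x 130 x 12 mm. Origin on its underside, on the centre line; +x runs along the clamp from the knob to the fixed jaw, z up; the plate reaches from x = -150 to 180 mm. The gear housing (85 x 90 mm, top 48 mm above the table) is at the -x end, the knob's axis at x = -100 mm. Two rails 6 mm wide and 8 mm high stand on the bed along x, 58 mm apart inside, from x = 15 to 85 mm.
- bed (a point): Point on the upper face of the clamp's bed (12 mm above the table), midway between the rails, at x = 50 mm in the clamp's frame; axes as the clamp's.
- pad: Cork-coloured face pad of the fixed jaw, 56 mm wide, top 38 mm above the bed. Origin at the foot of its face, on the clamp's centre line, at bed height; the face looks along its -x, towards the sprung jaw. The fixed jaw behind it (aluminium, 60 mm wide, 40 mm high) is bolted on at a place that differs from job to job, and the pad floats on it: pushed with about 4 N it slides back, by an unknown 1 to 24 mm, until it seats.
- jaw_face (a point): Centre of the front face of the sprung moving jaw (aluminium, 52 mm wide, from 14 to 50 mm above the table, 20 mm thick), 32 mm above the table; +x of the frame points to the fixed jaw. At the start it leaves 10 to 41 mm more than the plinth's length between the sprung jaw and the pad.
- knob_grip (a point): Grip point of the black knob: on the vertical turning axis, 89 mm above the table, in the upper half of the grip bar. The bar is 48 mm long, 16 mm wide and 44 mm high (top at 104 mm), on a disc of radius 26 mm whose top is 62 mm above the table; the point's x axis runs along the bar and turns with it. A white line marks the bar's end that points to -x.
- knob (a joint): Angle of the knob in rad: 0 at the start, growing clockwise seen from above, stop at 4.5. Each rad drives the carriage with the sprung jaw 15 mm towards the fixed jaw. Friction (0.18 N m) keeps it where it is left, also under load; turning it takes 0.18 to 0.33 N m.
- jaw (a joint): How far the sprung jaw is pushed back on its carriage, in m: 0 when free, at most 0.028; 0.015 when the pointer stands in the middle of the red band. The band is 4 mm wide (0.013 to 0.017). Spring: about 2 N to start moving and 0.45 N more per mm, near 9 N at the band. It stays near 0 (up to about 3 mm while the plinth is slid along the bed) until the plinth meets the pad, lingers near 5 mm while the pad slides back, then grows 15 mm per rad of the knob.
- pointer (a point): Top of the black pointer bar (3 mm wide) on the sprung jaw, beside the jaw on the clamp's -y side, 43 mm above the table, over the white scale wing of the carriage.
- mark (a point): Point above the middle of the red band on the carriage's white scale wing, at the pointer's height; it travels with the carriage. The pointer starts 15 mm to its +x side (clamp's frame).
- plinth: Glued plinth block, 70 mm long (x) x 50 mm wide (y) x 50 mm high, about 0.22 kg (varies); brick-red half at -x, wood half at +x, white glue line across its middle. Origin at the centre of its underside. It may go in either way round, its length along the clamp.
- plinth_mid (a point): Centre of the plinth block, 25 mm above its underside.
- finial_yellow: Yellow turned finial, foot radius 21 mm, 98 mm tall, standing; origin under its foot. To be left alone.
- figure_blue: Blue figure, radius 22 mm, 88 mm tall, standing; origin under its foot. To be left alone.
- finial_grey: Grey finial, as the yellow one, standing. To be left alone.
- paint_pot: Small jar with a blue cap, radius 26 mm, 55 mm tall, standing. To be left alone.
- strip_a: Loose wood strip 20 x 160 x 15 mm lying on the table. To be left alone.
- strip_b: Loose wood strip 20 x 150 x 15 mm lying on the table. To be left alone.
- brush: Paint brush lying on the table. To be left alone.
There are look-alikes about, which are no part of the job. What is shaped like the plinth but orange is not meant.

How it is judged:
On the way, in this order (a step that is already met when the one before it is completed fails the run):
1. the plinth lies flat on the bed between the jaws and rails, let go (y of plinth_mid in the frame of bed between -0.006 and 0.006 m and z of plinth_mid in the frame of bed between 0.022 and 0.028 m and x of plinth_mid in the frame of jaw_face above 0.031 m and x of plinth_mid in the frame of pad below -0.031 m and angle between the x axis of plinth and the x axis of clamp, either way round below 0.15 rad and angle between plinth's own z axis and vertical below 0.06 rad and contact force between the fingers and plinth below 0.1 N), for 0.2 s.
2. with the plinth held between both jaws the pointer stands in the red band (y of plinth_mid in the frame of bed between -0.006 and 0.006 m and z of plinth_mid in the frame of bed between 0.022 and 0.028 m and x of plinth_mid in the frame of jaw_face above 0.031 m and x of plinth_mid in the frame of pad below -0.031 m and angle between the x axis of plinth and the x axis of clamp, either way round below 0.15 rad and angle between plinth's own z axis and vertical below 0.06 rad and value of joint jaw between 0.013 and 0.017 m and contact force between plinth and pad above 3 N), for 0.2 s.
At the end, for the whole second after the job is handed in: The plinth lies flat on the bed (centre within 6 mm of the centre line, length within 0.15 rad of the clamp's), at rest and held between both jaws (more than 3 N on the pad), the pointer within the 4 mm red band (sprung jaw pushed back 13 to 17 mm), the standing bystanders still upright (all of step 2 and linear speed of plinth below 0.01 m/s and angle between each of finial_yellow, figure_blue, finial_grey, paint_pot's own z axis and vertical below 0.2 rad); the robot touches nothing.
It fails at once if the plinth is pressed on the clamp or the pad with more than 35 N (contact force between plinth and clamp above 35 N or contact force between plinth and pad above 35 N).
It fails at once if the pointer goes more than 3 mm past the red band (jaw pushed back over 20 mm) (value of joint jaw above 0.02 m).
It fails at once if a bystander is moved by more than 30 mm (distance of any of finial_yellow, figure_blue, finial_grey, paint_pot, strip_a, strip_b, brush from where it was at the start of the episode above 0.03 m).
It also fails if it takes over 72 s, if anything falls off the work surface, if the arm or the gripper's body presses on something with over 40 N, if the wrist force passes 120 N, or if a joint passes its speed limit or range.

ROBOT

A 6-joint arm with a two-finger parallel gripper is mounted at the origin on the work surface. World frame = base frame: x ahead of the robot, y to its left, z up, the work surface at z = 0. Lengths are in m, angles in rad, forces in N, time in s.
With the tool pointing down it reaches from about 0.375 to 0.75 m from the base axis. Payload 9 kg.
Tool frame: the origin (TCP) lies midway between the tips of the shut fingers; the grasp point (between the pads) lies 19 mm behind it (manip.grip_depth is the distance from the TCP to the grasp point, in m); z points along the fingers, y is the direction in which the jaws open and shut (so a half turn about z gives the same grasp; the last joint's range is limited). The gripper opens to 85 mm and grips with 20 to 120 N. Pads are 22 mm wide; open, the fingers measure 114 mm over their backs; the gripper's body (76 mm by 85 mm) begins 54 mm behind the grasp point. The pads swing forward as they close: fully open they stand 13 mm farther back than shut.
Start: joints at [1.097, 0.104, 0.097, 1.564, 0, 1.353], TCP at [0.152, 0.581, 0.203] pointing down, gripper open.
Joint ranges: [-2.99, 2.99], [-0.84, 1.86], [-1.1, 1.16], [-1.84, 2.11], [-1.51, 1.56], [-3.14, 3.14]. Speed limits (rad/s): [2.22, 2.22, 2.57, 3.14, 3.14, 3.14].

INTERFACE

Orientations are given as a unit quaternion [w, x, y, z].
In Python, from plant import manip, camera, calibration gives the robot as it stands.
- The arm moves only by the shell command python3 -m inch 'ROWS' [FORCE]. ROWS is JSON, a list of rows, each a list of 7 numbers: the turn, a rotation vector about the tool's x, y, z in rad, then the shift along the tool's x, y, z in cm, then the opening in per cent of the stroke, from 0 (shut) to 100 (fully open). In form: [[rx, ry, rz, tx, ty, tz, hand], ...]. A call has 1 to 5 rows; each row is the pose to reach, as a shift and turn from the pose measured when the call began, along the tool's axes at that moment; what a row does not reach only later rows make up. A row lasts 1/8 s, in which the tool goes at most 62.5 mm and 10.7 degrees, less where a joint would pass 70% of its speed; a pose out of reach is approached as far as the arm can. A call with a gripper value outside its range is refused whole. The fingers move at their own pace and stop on an object; FORCE is the grip in N (left out, the last holds). Time passes only in rows, so rows that repeat a pose let the fingers close. It gives the time, the measured TCP pose, the force and the opening at its end, in the units of the state.
- manip.observe(): the state, without advancing time (a new reading comes with each control period).
- camera(name): name is "scene" or "top" or "wrist"; returns the picture (480x640x3 uint8, red, green, blue); there is no depth.
- calibration(name): a dict with "mtx" (3x3 intrinsics, pixels), "R" (3x3) and "t" (3): a world point X has camera coordinates R X + t. Camera axes: x right, y down, z forward; pixel columns grow to the right and rows downward; lengths in m; the calibration is good to about 2 mm. A picture is of the moment at which its call begins: read the wrist's pose just before it. calibration takes no time and is no camera call; for the wrist camera it gives the pose at the moment of the call.
- manip.job_done(): hands the job in, once; it reports no verdict.
The state is a dict: "time_s": time; "joint_positions": joint angles; "joint_vel": joint speeds; "effort": joint torques, N m; "position": TCP position; "eef_rot": TCP orientation; "ft_force": force on the tool from outside, world axes, zero at the start; "ft_torque": the same for the moment, N m; "opening": finger opening in m.
Only numpy, scipy, OpenCV 4.12 (cv2) and the standard library are available. Lean on these libraries where they do the work, as an engineer would, in place of code of your own. Each camera call takes 0.05 s, during which the arm holds its last target. There are 200 camera calls.

## Working session

There is one attempt and no reset: what is moved stays moved. The work goes in short steps, Python scripts to look and compute and a shell command to move; the robot and the scene stay as the last step left them, time stands still between calls to the robot, and variables do not carry over. Pictures are saved under pics/ and viewed, about 8 in all and at most 12, crops included, and the job is handed in when it is done.

```bash
mkdir -p pics; ls
python3 - <<'E'
from plant import manip,camera,calibration
import cv2,numpy as np
o=manip.observe();print(o)
for n in ("top","scene"):
    im=camera(n);np.save(f"pics/{n}.npy",im);cv2.imwrite(f"pics/{n}1.png",im[:,:,::-1]);c=calibration(n);print(n,c)
E
```

```text
pics
{'time_s': 0.0, 'joint_positions': array([ 1.09729978e+00,  1.04705547e-01,  9.64792743e-02,  1.56393179e+00,
       -9.04285097e-06,  1.35306295e+00]), 'joint_vel': array([ 2.04752245e-04, -5.57910892e-05, -2.14908961e-03,  7.08938392e-04,
        5.02308070e-04, -6.39000938e-05]), 'effort': array([-1.59610470e-03, -5.56931090e+01,  5.03647935e+01,  1.69499579e-02,
       -4.25451381e-04, -5.70981982e-06]), 'position': array([0.15162566, 0.58013196, 0.20262422]), 'eef_rot': array([-2.26406426e-04,  1.27533281e-01,  9.91834058e-01, -6.42135958e-04]), 'ft_force': array([ 0.41156819,  0.10825209, -0.4561579 ]), 'ft_torque': array([ 0.02513916,  0.04070549, -0.00932264]), 'opening': 0.08558792261492165}
top {'mtx': array([[578.495103  ,   0.        , 319.68970135],
       [  0.        , 578.495103  , 237.85975992],
       [  0.        ,   0.        ,   1.        ]]), 'R': array([[-0.02072899, -0.99958565,  0.01997071],
       [-0.99696125,  0.01916607, -0.07550444],
       [ 0.0750904 , -0.02147515, -0.99694546]]), 't': array([-0.01849611,  0.58333549,  1.33884729])}
scene {'mtx': array([[449.45912283,   0.        , 316.29475681],
       [  0.        , 449.45912283, 232.44114661],
       [  0.        ,   0.        ,   1.        ]]), 'R': array([[-0.80068782,  0.59868772, -0.02172622],
       [ 0.42860931,  0.54713234, -0.71898558],
       [-0.41856072, -0.58499506, -0.69468533]]), 't': array([ 0.48534702, -0.18498071,  1.36998444])}
```

View pics/top1.png

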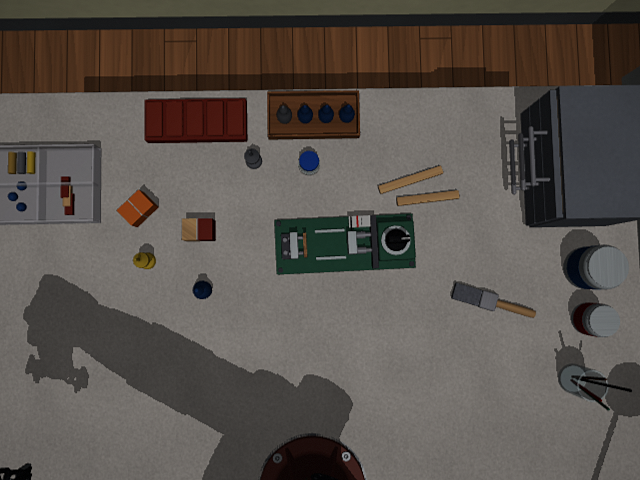

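View pics/scene1.png

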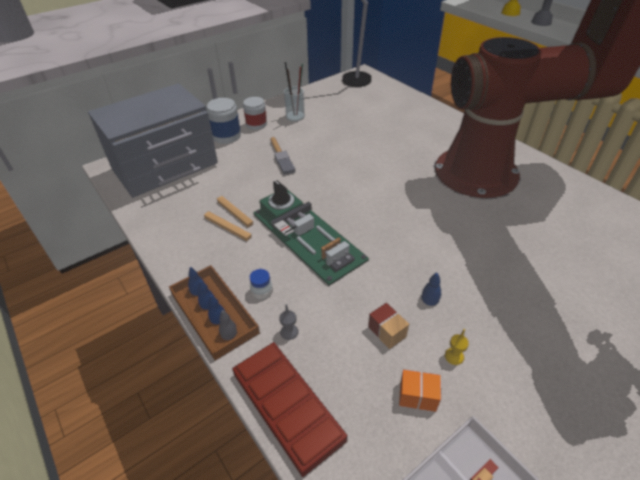

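The top view shows the plinth at about (198,229) with its red half to the right. The clamp is at (345,243), with the knob at (398,238) and +x running left. The orange decoy is at (137,208), the blue figure at (202,289) and the yellow finial at (144,259). Next I measure these.

```bash
cat > h.py <<'E'
import numpy as np,cv2
from plant import manip,camera,calibration
from scipy.spatial.transform import Rotation as Ro
def ray(c,uv,z):
    uv=np.atleast_2d(uv).astype(float)
    d=(np.linalg.inv(c['mtx'])@np.c_[uv,np.ones(len(uv))].T).T@c['R']
    o=-c['R'].T@c['t']
    return o+d*((z-o[2])/d[:,2])[:,None]
def proj(c,X):
    p=(np.atleast_2d(X)@c['R'].T+c['t'])@c['mtx'].T
    return p[:,:2]/p[:,2:]
def tool():
    o=manip.observe();q=o['eef_rot'];return o,Ro.from_quat([q[1],q[2],q[3],q[0]])
def rows(target,yaw=None):
    """shift in cm in tool axes to target; rz so tool y axis is along yaw (mod pi), plus levelling turn"""
    o,R=tool();s=R.inv().apply(np.array(target)-o['position'])*100
    M=R.as_matrix(); r=None
    if yaw is not None:
        best=None
        for k in (0,1):
            y=np.array([np.cos(yaw+k*np.pi),np.sin(yaw+k*np.pi),0]);z=np.array([0,0,-1.]);x=np.cross(y,z)
            v=(R.inv()*Ro.from_matrix(np.c_[x,y,z])).as_rotvec()
            if best is None or np.linalg.norm(v)<np.linalg.norm(best): best=v
        r=best.round(3)
    print('t',o['time_s'],'turn',r,'shift',s.round(2),'q6',o['joint_positions'][5].round(2))
E
python3 - <<'E'
from h import *
im=np.load('pics/top.npy');c=calibration('top')
hsv=cv2.cvtColor(im,cv2.COLOR_RGB2HSV)
g=cv2.inRange(hsv,(60,80,20),(95,255,255));g=cv2.morphologyEx(g,cv2.MORPH_CLOSE,np.ones((25,25)))
k=max(cv2.findContours(g,0,1)[0],key=cv2.contourArea)
b=cv2.boxPoints(cv2.minAreaRect(k));W=ray(c,b,0.012);print('clamp',b.tolist(),W.round(4).tolist())
# plinth: crop
crop=im[195:265,165:235];cv2.imwrite('pics/pl.png',cv2.resize(crop,None,fx=8,fy=8,interpolation=2)[:,:,::-1])
s=hsv[195:265,165:235];m=((s[:,:,1]>70)&(s[:,:,2]>50)).astype(np.uint8)*255
k=max(cv2.findContours(m,0,1)[0],key=cv2.contourArea);b=cv2.boxPoints(cv2.minAreaRect(k))+[165,195]
W=ray(c,b,0.05);print('plinth',b.tolist(),W.round(4).tolist(),W.mean(0))
crop=im[200:285,265:425];cv2.imwrite('pics/cl.png',cv2.resize(crop,None,fx=5,fy=5,interpolation=2)[:,:,::-1])
a=np.vstack([cv2.imread('pics/cl.png'),np.zeros((170,800,3),np.uint8)]);p=cv2.resize(cv2.imread('pics/pl.png'),(170,170));a[-170:,:170]=p;cv2.imwrite('pics/crops.png',a)
for n,u in dict(blue=(202,292),yellow=(144,262),orange=(137,208),pot=(309,161)).items(): print(n,ray(c,u,0.04).round(3))
E
```

```text
clamp [[274.0423889160156, 219.84786987304688], [412.8454284667969, 212.90771484375], [415.5436706542969, 266.872802734375], [276.7406311035156, 273.8129577636719]] [[0.6285, 0.077, 0.012], [0.639, -0.2539, 0.012], [0.5103, -0.2561, 0.012], [0.5006, 0.0726, 0.012]]
plinth [[182.0, 218.0], [196.0, 218.0], [196.0, 240.0], [182.0, 240.0]] [[0.6326, 0.2862, 0.05], [0.632, 0.2541, 0.05], [0.5813, 0.2543, 0.05], [0.5819, 0.2863, 0.05]] [0.60697038 0.27021642 0.05      ]
blue [[0.462 0.243 0.04 ]]
yellow [[0.534 0.376 0.04 ]]
orange [[0.659 0.392 0.04 ]]
pot [[ 0.763 -0.008  0.04 ]]
```

View pics/crops.png

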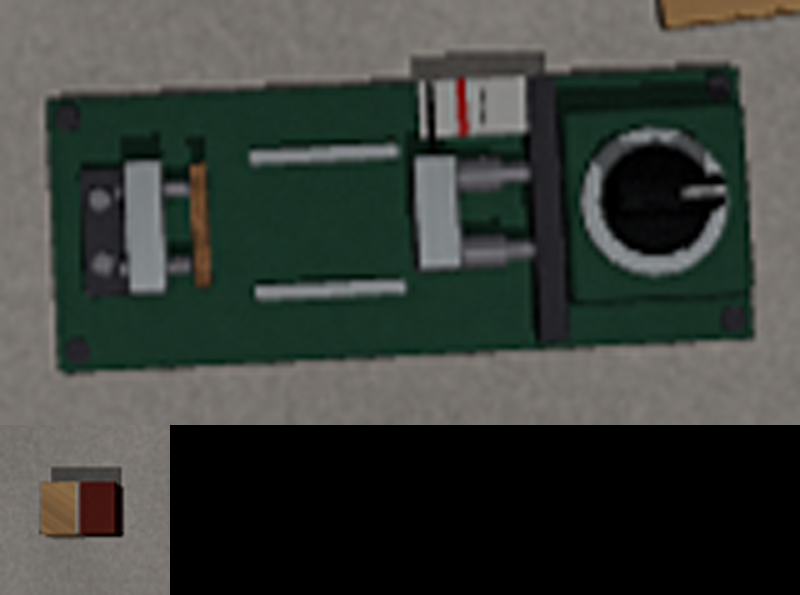

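Run:
```python
from h import *
c=calibration('top')
print('pl',ray(c,(197.3,229),.05),'jawface',ray(c,(265+416/5,200+215/5),.05),'pad',ray(c,(265+207/5,200+225/5),.05),'knob',ray(c,(265+662/5,200+193/5),.104))
rows((.607,.251,.2),3.12)
```

```text
pl [[0.60657492 0.2512359  0.05      ]] jawface [[ 0.56761342 -0.09503067  0.05      ]] pad [[0.56487019 0.0013796  0.05      ]] knob [[ 0.5717343  -0.20062156  0.104     ]]
t 0.1 turn [-1.000e-03  1.000e-03  1.337e+00] shift [-52.38 -20.32   0.28] q6 1.35
```

```bash
python3 -m inch '[[0,0,-0.18,-6,-2.3,0.1,100],[0,0,-0.36,-12,-4.6,0.1,100],[0,0,-0.54,-18,-6.9,0.1,100],[0,0,-0.72,-24,-9.2,0.2,100],[0,0,-0.9,-29,-11.2,0.2,100]]'; python3 -c "
from h import *
rows((.607,.251,.2),3.12)"
```

```text
time_s: 0.72
position: [0.3881, 0.4099, 0.2005]
eef_rot: [-0.001, -0.301, 0.954, -0.0]
ft_force: [-0.0, 0.8, -0.2]
opening: 0.0856
t 0.725 turn [ 0.    -0.002 -0.937] shift [ -8.79 -25.58   0.05] q6 -0.03
```

```bash
python3 -m inch '[[0,0,-0.19,-1.8,-5.2,0,100],[0,0,-0.38,-3.6,-10.4,0,100],[0,0,-0.57,-5.4,-15.6,0,100],[0,0,-0.76,-7.2,-20.8,0,100],[0,0,-0.937,-8.8,-25.6,0,100]]';python3 -m inch '[[0,0,0,0,0,0,100],[0,0,0,0,0,0,100]]'; python3 -c "
from h import *
rows((.607,.251,.017),3.12)
c=calibration('wrist');im=camera('wrist');cv2.imwrite('pics/w1.png',im[:,:,::-1]);np.save('pics/w1.npy',im)
print(proj(c,[[.607,.251,.05],[.632,.286,.05],[.632,.216,.05]]),c['R'])"
```

```text
time_s: 1.35
position: [0.6084, 0.2494, 0.2]
eef_rot: [-0.001, -0.698, 0.716, 0.0]
ft_force: [0.4, 1.1, -0.4]
opening: 0.0854
time_s: 1.6
position: [0.6079, 0.2494, 0.1993]
eef_rot: [-0.002, -0.697, 0.717, 0.001]
ft_force: [0.2, 0.1, 0.3]
opening: 0.0854
t 1.6 turn [ 0.003 -0.001 -0.007] shift [-0.18  0.04 18.23] q6 -1.35
[[318.91251044 217.99277392]
 [290.72415626 258.41941378]
 [286.40864863 176.37321228]] [[-0.99962288  0.02731744  0.00280123]
 [ 0.02673048  0.9445982   0.32713868]
 [ 0.00629055  0.32709019 -0.94497219]]
```

View pics/w1.png

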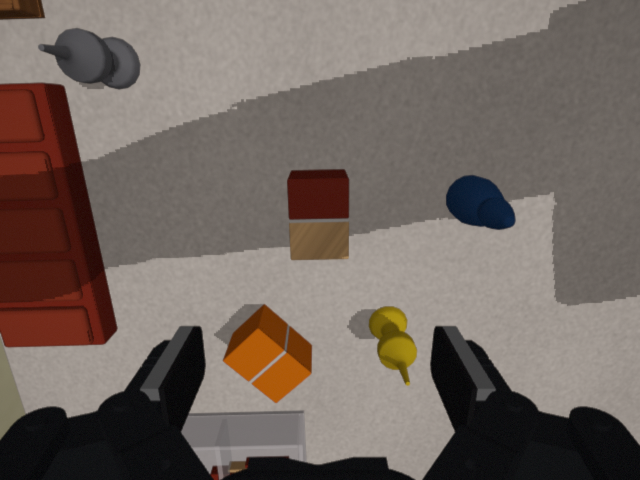

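The wrist view shows the plinth centred at about (319,219), within 1–2 px of the prediction. Both sides are clear for the fingers, so I descend.

```bash
python3 -m inch '[[0,0,0,-0.1,0,4,100],[0,0,0,-0.2,0,8,100],[0,0,0,-0.2,0,12,100],[0,0,0,-0.2,0,16,100],[0,0,0,-0.2,0,18.2,100]]' 25;python3 -m inch '[[0,0,0,0,0,0,85],[0,0,0,0,0,0,70],[0,0,0,0,0,0,60],[0,0,0,0,0,0,50],[0,0,0,0,0,0,40]]' 25; python3 -m inch '[[0,0,0,0,0,0,40],[0,0,0,0,0,0,40]]'
```

```text
time_s: 2.28
position: [0.6049, 0.2529, 0.0155]
eef_rot: [-0.002, -0.698, 0.716, 0.001]
ft_force: [0.7, -1.1, -0.1]
opening: 0.0854
time_s: 2.9
position: [0.6061, 0.2534, 0.0177]
eef_rot: [-0.001, -0.698, 0.716, 0.001]
ft_force: [-0.5, 0.8, 5.8]
opening: 0.0485
time_s: 3.15
position: [0.6061, 0.2533, 0.0179]
eef_rot: [-0.001, -0.698, 0.716, 0.0]
ft_force: [1.0, 0.0, -1.6]
opening: 0.0483
```

```bash
python3 -m inch '[[0,0,0,0,0,-3,40],[0,0,0,0,0,-6,40],[0,0,0,0,0,-9,40],[0,0,0,0,0,-12,40],[0,0,0,0,0,-14,40]]'; python3 -c "
from h import *
rows((.5675,-.046,.16),3.172)"
```

```text
time_s: 3.78
position: [0.6068, 0.2534, 0.1593]
eef_rot: [-0.0, -0.698, 0.716, 0.0]
ft_force: [0.7, 0.4, -1.7]
opening: 0.0484
t 3.775 turn [ 0.001 -0.    -0.057] shift [30.04  3.12 -0.06] q6 -1.35
```

```bash
python3 -m inch '[[0,0,-0.01,4,0.4,0,40],[0,0,-0.02,9.5,1,0,40],[0,0,-0.03,15,1.6,0,40],[0,0,-0.04,20.5,2.2,0,40],[0,0,-0.057,26,2.7,0,40]]';python3 -m inch '[[0,0,0,4,0.4,0,40],[0,0,0,4,0.4,0,40],[0,0,0,4,0.4,0,40]]'; python3 -c "
from h import *
rows((.5675,-.046,.16),3.172)
c=calibration('wrist');im=camera('wrist');cv2.imwrite('pics/w2.png',im[:,:,::-1]);np.save('pics/w2.npy',im)
c=calibration('top');im=camera('top');cv2.imwrite('pics/t2.png',cv2.resize(im[180:300,240:440],None,fx=4,fy=4)[:,:,::-1])"
```

```text
time_s: 4.4
position: [0.5721, -0.0074, 0.1591]
eef_rot: [0.001, 0.718, -0.696, -0.0]
ft_force: [0.9, 0.3, -2.7]
opening: 0.0482
time_s: 4.78
position: [0.5691, -0.0472, 0.1587]
eef_rot: [0.001, 0.718, -0.696, -0.001]
ft_force: [0.1, -0.3, -2.1]
opening: 0.0482
t 4.775 turn [ 0.002  0.    -0.   ] shift [-0.12  0.16 -0.13] q6 -1.91
```

View pics/w2.png

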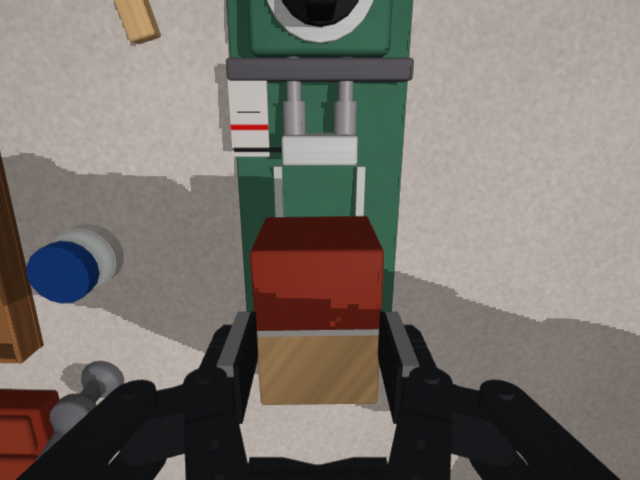

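The wrist view shows the rails (inner edges about 282 and 357 at row 190), the sprung jaw's top front edge at about row 163, and the plinth's glue line at (319,333). I turn these into positions.

Run:
```python
from h import *
im=np.load('pics/w2.npy');c=calibration('wrist')
for r in (180,190,200): print(r,im[r,266:292].sum(1).tolist(),im[r,348:372].sum(1).tolist())
for r in (140,150): print(r,im[r,276:290].sum(1).tolist(),im[r,350:364].sum(1).tolist())
print([int(x) for x in im[130:172,320].sum(1)])
print('rails',ray(c,[(274,190),(282,190),(357,190),(365,190)],.020).round(4).tolist())
print('jaw',ray(c,[(282.5,135),(357,135),(320,136)],.05).round(4).tolist(),'wing pointer,mark,',ray(c,[(250,150),(250,127)],.043).round(4).tolist())
print('plinth',ray(c,[(258,334),(380,331)],.191).round(4).tolist())
print('plate edges',ray(c,[(240,190),(404,190),(229,20),(412,20)],.012).round(4).tolist())
```

```text
180 [147, 152, 152, 152, 149, 145, 147, 186, 310, 357, 363, 365, 366, 365, 363, 359, 307, 246, 233, 238, 231, 237, 240, 235, 236, 236] [236, 237, 238, 235, 227, 162, 156, 168, 305, 526, 554, 557, 560, 558, 560, 553, 498, 294, 236, 232, 232, 233, 236, 239]
190 [152, 148, 148, 147, 149, 149, 150, 167, 262, 353, 365, 364, 364, 364, 362, 351, 278, 232, 228, 231, 234, 228, 230, 230, 232, 230] [233, 234, 233, 226, 164, 150, 152, 202, 365, 539, 554, 557, 554, 554, 557, 543, 418, 262, 231, 233, 234, 231, 232, 233]
200 [147, 151, 150, 151, 148, 151, 151, 157, 200, 349, 359, 362, 362, 361, 362, 353, 307, 271, 233, 235, 235, 228, 232, 235, 235, 233] [235, 232, 227, 159, 152, 150, 155, 239, 425, 539, 551, 549, 551, 551, 551, 529, 306, 234, 233, 230, 233, 234, 232, 233]
140 [150, 150, 152, 150, 160, 229, 408, 484, 537, 538, 539, 540, 540, 541] [569, 571, 569, 572, 569, 566, 524, 420, 270, 243, 239, 240, 241, 240]
150 [78, 68, 78, 74, 68, 160, 379, 475, 534, 545, 547, 546, 548, 549] [570, 570, 572, 571, 570, 558, 513, 329, 246, 233, 233, 237, 236, 237]
[235, 238, 249, 268, 274, 299, 417, 491, 535, 556, 557, 554, 559, 561, 563, 563, 563, 565, 566, 565, 564, 557, 553, 554, 559, 557, 557, 553, 548, 549, 553, 560, 554, 521, 459, 315, 248, 234, 235, 233, 236, 234]
rails [[0.6043, -0.069, 0.02], [0.5981, -0.0692, 0.02], [0.5396, -0.0711, 0.02], [0.5334, -0.0713, 0.02]]
jaw [[0.5955, -0.1127, 0.05], [0.5453, -0.1143, 0.05], [0.5702, -0.1128, 0.05]] wing pointer,mark, [[0.6187, -0.1013, 0.043], [0.6183, -0.1168, 0.043]]
plinth [[0.5935, -0.0458, 0.191], [0.5453, -0.0487, 0.191]]
plate edges [[0.6323, -0.0665, 0.012], [0.5012, -0.0707, 0.012], [0.6363, -0.1867, 0.012], [0.5081, -0.191, 0.012]]
```

View pics/t2.png

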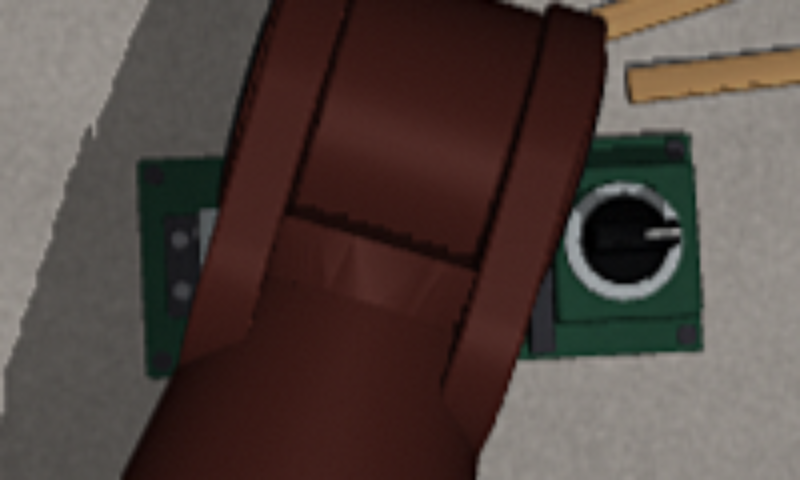

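```bash
python3 -m inch '[[0,0,0,0,0.1,3,40],[0,0,0,0,0.1,6,40],[0,0,0,0,0.1,9,40],[0,0,0,0,0.1,11,40],[0,0,0,0,0.1,12.2,40]]';  python3 -m inch '[[0,0,0,0,0,0,40]]'; python3 -c "
from h import *
rows((.5683,-.0465,.030),3.172)"
```

```text
time_s: 5.5
position: [0.5678, -0.0457, 0.036]
eef_rot: [0.001, 0.719, -0.695, -0.001]
ft_force: [-0.3, 0.4, -2.5]
opening: 0.0485
time_s: 5.62
position: [0.5676, -0.0454, 0.0356]
eef_rot: [0.001, 0.719, -0.695, -0.001]
ft_force: [0.4, 0.2, -2.2]
opening: 0.0482
t 5.625 turn [0.003 0.001 0.003] shift [ 0.11 -0.07  0.56] q6 -1.91
```

```bash
python3 -m inch '[[0,0,0,0.05,-0.05,0.2,40],[0,0,0,0.05,-0.06,0.4,40],[0,0,0,0.05,-0.06,0.45,40]]'; python3 -m inch '[[0,0,0,0,0,0.05,40],[0,0,0,0,0,0.1,40]]'
```

```text
time_s: 6.0
position: [0.5685, -0.046, 0.0314]
eef_rot: [0.001, 0.719, -0.695, -0.001]
ft_force: [-0.6, -0.1, -3.3]
opening: 0.0483
time_s: 6.25
position: [0.5686, -0.0461, 0.0306]
eef_rot: [0.001, 0.719, -0.695, -0.001]
ft_force: [-0.3, 0.7, -2.4]
opening: 0.0482
```

```bash
python3 -m inch '[[0,0,0,0,0,0.05,40],[0,0,0,0,0,0.06,40]]'; python3 -m inch '[[0,0,0,0,0,0,60],[0,0,0,0,0,0,70],[0,0,0,0,0,0,78],[0,0,0,0,0,0,78]]'; python3 -m inch '[[0,0,0,0,0,-3,78],[0,0,0,0,0,-7,80],[0,0,0,0,0,-12,100],[0,0,0,0,0,-14,100],[0,0,0,0,0,-14,100]]';  python3 -c "
from h import *
rows((.5735,-.2035,.17),3.172)
c=calibration('wrist');im=camera('wrist');cv2.imwrite('pics/w3.png',im[:,:,::-1]);np.save('pics/w3.npy',im)"
```

```text
time_s: 6.5
position: [0.5686, -0.0461, 0.03]
eef_rot: [0.001, 0.719, -0.695, -0.001]
ft_force: [0.4, -0.3, -2.4]
opening: 0.048
time_s: 7.0
position: [0.5687, -0.0461, 0.0301]
eef_rot: [0.001, 0.719, -0.695, -0.001]
ft_force: [0.5, -0.4, -0.2]
opening: 0.0667
time_s: 7.62
position: [0.5699, -0.0464, 0.1713]
eef_rot: [0.0, 0.719, -0.695, 0.0]
ft_force: [0.6, -0.0, -0.2]
opening: 0.0854
t 7.625 turn [ 0.    -0.     0.003] shift [15.71  0.16  0.13] q6 -1.91
```

View pics/w3.png

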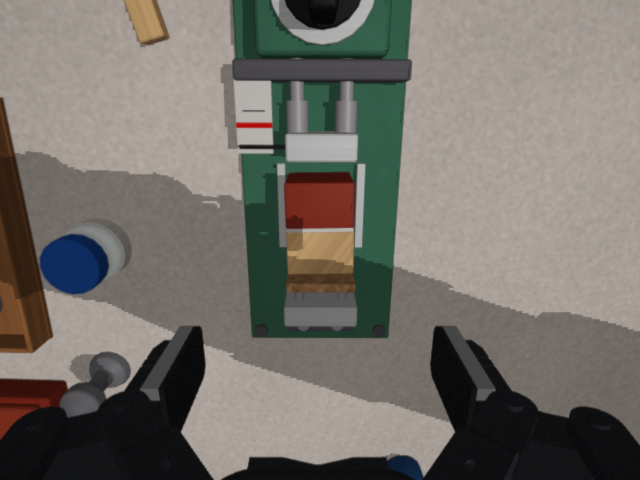

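The plinth sits between the jaws and rails, with the glue line at (320,230), the jaw front edge near row 160 and the cork pad at rows 275–290. I check the margins.

Run:
```python
from h import *
im=np.load('pics/w3.npy');c=calibration('wrist')
print('glue',ray(c,[(286,231),(355,229)],.062).round(4).tolist(),'jawfront',ray(c,(320,160),.05).round(4),'padface',ray(c,(320,276),.05).round(4))
print('rails inner row190',ray(c,[(285.5,190),(357,190)],.02).round(4).tolist())
print('ptr,mark',ray(c,[(255,148),(255,125.5)],.043).round(4).tolist())
print([(r,im[r,345].tolist()) for r in range(264,296,2)])
for r in (180,190): print(im[r,276:292].sum(1).tolist(),im[r,350:366].sum(1).tolist())
```

```text
glue [[0.5921, -0.0452, 0.062], [0.5422, -0.0484, 0.062]] jawfront [[ 0.5692 -0.0953  0.05  ]] padface [[ 0.5659 -0.0054  0.05  ]]
rails inner row190 [[0.5957, -0.0668, 0.02], [0.5381, -0.0687, 0.02]]
ptr,mark [[0.6164, -0.1014, 0.043], [0.6161, -0.117, 0.043]]
[(264, [162, 130, 90]), (266, [118, 93, 62]), (268, [124, 98, 66]), (270, [127, 99, 66]), (272, [122, 96, 64]), (274, [81, 59, 38]), (276, [71, 50, 33]), (278, [73, 52, 32]), (280, [77, 55, 36]), (282, [71, 51, 33]), (284, [96, 69, 44]), (286, [112, 81, 53]), (288, [111, 81, 53]), (290, [104, 75, 49]), (292, [85, 71, 62]), (294, [78, 74, 76])]
[150, 231, 329, 339, 341, 338, 338, 338, 320, 217, 107, 79, 80, 85, 87, 78] [88, 82, 104, 125, 138, 151, 268, 471, 522, 528, 527, 527, 527, 516, 432, 257]
[139, 189, 317, 337, 339, 337, 334, 311, 199, 169, 185, 185, 187, 188, 190, 190] [219, 215, 212, 191, 153, 170, 322, 508, 523, 524, 524, 525, 523, 509, 340, 226]
```

```bash
python3 -m inch '[[0,0,0,4,0,0,100],[0,0,0,8,0,0,100],[0,0,0,12,0,0,100],[0,0,0,15.5,0.1,0,100],[0,0,0,15.7,0.1,0,100]]'; python3 -m inch '[[0,0,0,0,0,0,100]]'; python3 -c "
from h import *
rows((.5731,-.205,.07),3.172)
c=calibration('wrist');im=camera('wrist');cv2.imwrite('pics/w4.png',im[:,:,::-1]);np.save('pics/w4.npy',im)
print(proj(c,[[.5731,-.205,.104],[.5731+.0007,-.205-.024,.104],[.5731-.0007,-.205+.024,.104],[.5731+.026,-.205,.062],[.5731-.026,-.205,.062]]))"
```

```text
time_s: 8.3
position: [0.572, -0.2046, 0.1665]
eef_rot: [0.001, 0.718, -0.696, -0.003]
ft_force: [-0.7, 0.6, -0.2]
opening: 0.0856
time_s: 8.43
position: [0.5714, -0.2039, 0.1649]
eef_rot: [0.001, 0.718, -0.696, -0.004]
ft_force: [-0.7, 0.0, -0.2]
opening: 0.0855
t 8.425 turn [ 0.008  0.004 -0.   ] shift [ 0.15 -0.24  9.49] q6 -2.16
[[314.86379463 250.95564022]
 [314.85700836 213.02858939]
 [314.87015536 286.50442838]
 [278.27486322 229.66072149]
 [351.16908023 231.66764843]]
```

View pics/w4.png

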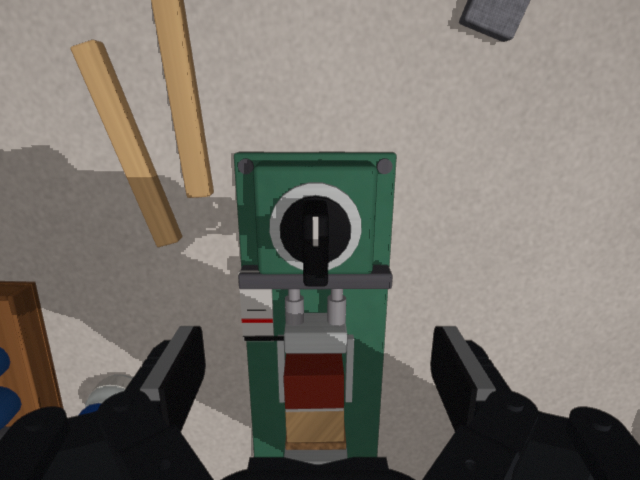

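The knob bar is at (316,247), within 1 px of the prediction. The wing with the red line (257,320) and the pointer (262,337) is also visible from here. I descend and grip.

```bash
python3 -m inch '[[0.008,0.004,0,0.1,-0.2,3,100],[0.008,0.004,0,0.1,-0.2,5,80],[0.008,0.004,0,0.1,-0.2,7,80],[0.008,0.004,0,0.1,-0.2,8.7,60],[0.008,0.004,0,0.1,-0.2,9.4,50]]' 40; python3 -m inch '[[0,0,0,0,0,0,40],[0,0,0,0,0,0,30],[0,0,0,0,0,0,20],[0,0,0,0,0,0,8],[0,0,0,0,0,0,8]]' 40;python3 -m inch '[[0,0,0,0,0,0,8],[0,0,0,0,0,0,8]]'; python3 -c "
from h import *
rows((.5731,-.205,.07),3.172);print(tool()[0]['ft_torque'],tool()[0]['ft_force'])"
```

```text
time_s: 9.1
position: [0.572, -0.2039, 0.0694]
eef_rot: [0.0, 0.718, -0.696, -0.001]
ft_force: [-0.1, -0.3, 0.9]
opening: 0.0427
time_s: 9.72
position: [0.5724, -0.2042, 0.0703]
eef_rot: [0.0, 0.718, -0.696, 0.0]
ft_force: [-1.3, 0.1, 6.1]
opening: 0.0143
time_s: 9.98
position: [0.5724, -0.2042, 0.0703]
eef_rot: [0.0, 0.718, -0.696, -0.0]
ft_force: [-0.8, 0.9, 2.8]
opening: 0.0148
t 9.975 turn [ 0. -0.  0.] shift [ 0.08 -0.07  0.03] q6 -2.16
[0.03869006 0.23305984 0.0114348 ] [-0.84816847  0.89242461  2.81818502]
```

```bash
python3 -m inch '[[0,0,0.15,0,0,0,8],[0,0,0.3,0,0,0,8],[0,0,0.45,0,0,0,8],[0,0,0.6,0,0,0,8],[0,0,0.75,0,0,0,8]]'
cat > k.py <<'E'
from h import *
o,R=tool();y=R.as_matrix()[:,1];print('t',o['time_s'],'knob',(3.172-np.arctan2(y[1],y[0]))%(2*np.pi),'q6',o['joint_positions'][5].round(2),'T',o['ft_torque'].round(2),'F',o['ft_force'].round(1),'pos',o['position'].round(4),'tilt',R.as_matrix()[2,2].round(4))
E
python3 k.py
```

```text
time_s: 10.6
position: [0.5719, -0.2041, 0.0703]
eef_rot: [-0.001, -0.411, 0.912, 0.0]
ft_force: [-3.6, 0.3, 3.8]
opening: 0.0141
t 10.6 knob 0.754470870455398 q6 -1.4 T [0.21 0.81 0.27] F [-3.6  0.3  3.8] pos [ 0.5719 -0.2041  0.0703] tilt -1.0
```

```bash
python3 -m inch '[[0,0,0.15,0,0,0,8],[0,0,0.3,0,0,0,8],[0,0,0.45,0,0,0,8],[0,0,0.6,0,0,0,8],[0,0,0.75,0,0,0,8]]'; python3 k.py; python3 -m inch '[[0,0,0.15,0.04,0.04,0,8],[0,0,0.3,0.04,0.04,0,8],[0,0,0.45,0.04,0.04,0,8],[0,0,0.6,0,0,0,8],[0,0,0.75,0,0,0,8]]'; python3 k.py; python3 -c "
from h import *
im=camera('wrist');cv2.imwrite('pics/w5.png',im[:,:,::-1]);im2=camera('scene');cv2.imwrite('pics/s5.png',im2[:,:,::-1]);np.save('pics/s5.npy',im2)
c=calibration('wrist');print(proj(c,[[.617,-.06,.043]]),proj(calibration('scene'),[[.617,-.06,.043]]))"
```

```text
time_s: 11.22
position: [0.5715, -0.2035, 0.0703]
eef_rot: [-0.001, -0.046, 0.999, 0.0]
ft_force: [-3.4, 3.5, 4.4]
opening: 0.0143
t 11.225 knob 1.5088655871719434 q6 -0.65 T [0.59 0.63 0.21] F [-3.4  3.5  4.4] pos [ 0.5715 -0.2035  0.0703] tilt -1.0
time_s: 11.85
position: [0.5716, -0.203, 0.0703]
eef_rot: [-0.001, 0.325, 0.946, 0.001]
ft_force: [-0.4, 3.0, 3.2]
opening: 0.0145
t 11.85 knob 2.2630617067195686 q6 0.11 T [0.6  0.05 0.27] F [-0.4  3.   3.2] pos [ 0.5716 -0.203   0.0703] tilt -1.0
[[602.78288581 176.03419066]] [[297.97257359 238.7695746 ]]
```

```bash
python3 -c "
import cv2,numpy as np
a=cv2.imread('pics/w5.png');b=cv2.imread('pics/s5.png')
a=cv2.resize(a[60:300,440:640],(400,480));b=cv2.resize(b[190:290,240:340],(400,400),interpolation=2);b=np.vstack([b,np.zeros((80,400,3),np.uint8)])
cv2.imwrite('pics/c5.png',np.hstack([a,b]))"
```

```text
(no output)
```

View pics/c5.png

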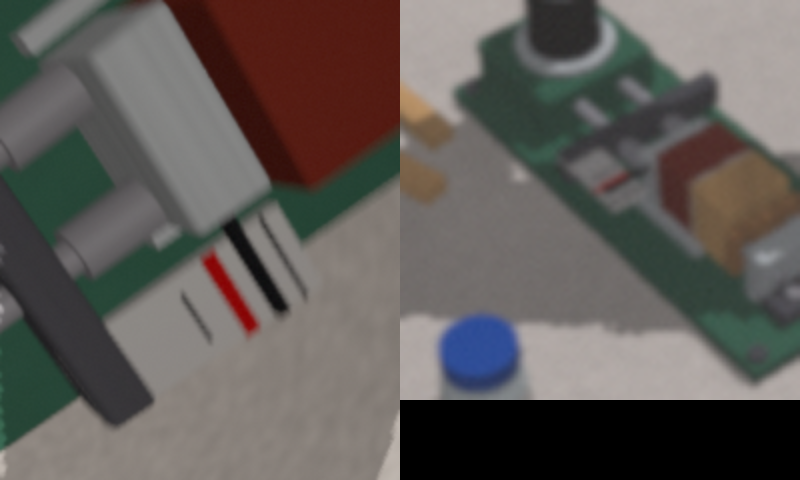

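The wrist view shows the pointer (crop 255,265) between the zero line (283,255) and the red band (230,292), so the jaw is pushed back roughly 6–7 mm. I measure it by rays and check how far the wing stays in view.

```bash
cat > j.py <<'E'
from h import *
import sys
def meas(im,c,guess=None,zr=.040):
    hsv=cv2.cvtColor(im,cv2.COLOR_RGB2HSV)
    m=(cv2.inRange(hsv,(0,180,110),(6,255,255))|cv2.inRange(hsv,(174,180,110),(180,255,255)))
    n,l,s,ct=cv2.connectedComponentsWithStats(m)
    g=proj(c,[[.616,-.085,.04]])[0] if guess is None else guess
    cand=[i for i in range(1,n) if s[i,4]>15]
    cand=sorted(cand,key=lambda i:np.hypot(*(ct[i]-g)))[:1]
    u=np.array([.0305,-.9995])*-1  # clamp +x
    r=ct[cand[0]]; W=ray(c,r,zr)[0]; print('red px',r.round(1),s[cand[0],4],'W',W.round(4))
    # profile along clamp x over the band's own strip
    out=[]
    t=np.arange(-.02,.024,.0002)
    vs=[]
    for off in (-.004,-.002,0,.002,.004):
        P=np.c_[W[0]+u[0]*t+off*u[1],W[1]+u[1]*t-off*u[0],np.full(len(t),zr)]
        p=proj(c,P).astype(np.float32)
        v=cv2.remap(im,p[:,0].reshape(1,-1),p[:,1].reshape(1,-1),cv2.INTER_LINEAR)[0].astype(float); vs.append(v)
    v=np.mean(vs,0); br=v.max(1)
    w=np.clip(55-br,0,None); 
    dk=np.where(br<60)[0]
    print('dark at mm',(t[dk]*1e3).round(1).tolist()[:60])
    return t,v,p
if __name__=='__main__':
    c=calibration('wrist');im=cv2.imread(sys.argv[1])[:,:,::-1].copy() if len(sys.argv)>1 else camera('wrist')
    t,v,p=meas(im,c); print([(round(a*1e3,1),int(b.max())) for a,b in zip(t[::4],v[::4])])
E
python3 j.py pics/w5.png
python3 - <<'E'
from h import *
c=calibration('wrist');T=np.array([.5716,-.203])
print('cam',(-c['R'].T@c['t']).round(3))
for d in (-.6,-.3,0,.15,.3,.45,.6,.9):
    X=np.array([.617,-.06-.015*d*-1]);a=d # tool turns cw by d => world point rotates ccw by d in tool frame
    r=X-T;q=T+[r[0]*np.cos(a)-r[1]*np.sin(a),r[0]*np.sin(a)+r[1]*np.cos(a)]
    print(d,proj(c,[[*q,.043]]).round(0))
E
```

```text
red px [554.5 205.5] 237 W [ 0.6176 -0.0847  0.04  ]
dark at mm [6.6, 6.8, 7.0, 7.2, 7.4, 7.6, 7.8, 8.0, 8.2, 8.4, 8.6, 8.8, 9.0, 9.2, 9.4, 9.6]
[(np.float64(-20.0), 139), (np.float64(-19.2), 139), (np.float64(-18.4), 139), (np.float64(-17.6), 139), (np.float64(-16.8), 139), (np.float64(-16.0), 139), (np.float64(-15.2), 139), (np.float64(-14.4), 139), (np.float64(-13.6), 139), (np.float64(-12.8), 139), (np.float64(-12.0), 138), (np.float64(-11.2), 130), (np.float64(-10.4), 95), (np.float64(-9.6), 91), (np.float64(-8.8), 127), (np.float64(-8.0), 138), (np.float64(-7.2), 139), (np.float64(-6.4), 138), (np.float64(-5.6), 138), (np.float64(-4.8), 139), (np.float64(-4.0), 139), (np.float64(-3.2), 138), (np.float64(-2.4), 133), (np.float64(-1.6), 133), (np.float64(-0.8), 135), (np.float64(-0.0), 136), (np.float64(0.8), 135), (np.float64(1.6), 136), (np.float64(2.4), 137), (np.float64(3.2), 138), (np.float64(4.0), 138), (np.float64(4.8), 138), (np.float64(5.6), 126), (np.float64(6.4), 76), (np.float64(7.2), 18), (np.float64(8.0), 16), (np.float64(8.8), 17), (np.float64(9.6), 45), (np.float64(10.4), 111), (np.float64(11.2), 136), (np.float64(12.0), 137), (np.float64(12.8), 137), (np.float64(13.6), 126), (np.float64(14.4), 91), (np.float64(15.2), 89), (np.float64(16.0), 125), (np.float64(16.8), 137), (np.float64(17.6), 137), (np.float64(18.4), 137), (np.float64(19.2), 127), (np.float64(20.0), 107), (np.float64(20.8), 93), (np.float64(21.6), 91), (np.float64(22.4), 91), (np.float64(23.2), 92)]
cam [ 0.505 -0.152  0.241]
-0.6 [[558. 334.]]
-0.3 [[592. 262.]]
0 [[603. 176.]]
0.15 [[597. 129.]]
0.3 [[583.  82.]]
0.45 [[560.  35.]]
0.6 [[527.  -9.]]
0.9 [[433. -80.]]
```

Run:
```python
from h import *
o,R=tool();c=calibration('wrist')
A=c['R']@R.as_matrix(); b=c['R']@o['position']+c['t']   # cam = A*tool + b
def cal(pos,q):
    q=np.array(q)/np.linalg.norm(q);Rt=Ro.from_quat([q[1],q[2],q[3],q[0]]).as_matrix();Rc=A@Rt.T
    return dict(mtx=c['mtx'],R=Rc,t=b-Rc@np.array(pos))
for n,cc,k,pp in (('w3',cal([.5699,-.0464,.1713],[0,.719,-.695,0]),255,148),('w4',cal([.5714,-.2039,.1649],[.001,.718,-.696,-.004]),258,337)):
    im=cv2.imread(f'pics/{n}.png')[:,:,::-1]
    o_=-cc['R'].T@cc['t']
    for kk in (k-10,k,k+6):
        col=im[:,kk].astype(int)
        rr=np.arange(pp-40 if n=='w3' else pp-30,pp+12)
        red=[r for r in rr if col[r,0]>col[r,1]+80]; dark=[r for r in rr if col[r].max()<70 and r>max(red)]
        f=lambda r,z: ray(cc,(kk,np.mean(r)),z)[0,1]
        print(n,'camy',o_.round(3),red,dark,[(z,round((f(dark,z)-f(red,z))*1e3,2)) for z in (.037,.04)])
```

```text
w3 camy [ 0.573 -0.13   0.342] [np.int64(123), np.int64(124), np.int64(125), np.int64(126), np.int64(127)] [np.int64(145), np.int64(146), np.int64(147), np.int64(148)] [(0.037, np.float64(15.3)), (0.04, np.float64(15.15))]
w3 camy [ 0.573 -0.13   0.342] [np.int64(123), np.int64(124), np.int64(125), np.int64(126), np.int64(127)] [np.int64(145), np.int64(146), np.int64(147), np.int64(148)] [(0.037, np.float64(15.3)), (0.04, np.float64(15.15))]
w3 camy [ 0.573 -0.13   0.342] [np.int64(123), np.int64(124), np.int64(125), np.int64(126), np.int64(127)] [np.int64(145), np.int64(146), np.int64(147), np.int64(148)] [(0.037, np.float64(15.3)), (0.04, np.float64(15.15))]
w4 camy [ 0.575 -0.289  0.335] [np.int64(319), np.int64(320), np.int64(321), np.int64(322)] [np.int64(336), np.int64(337), np.int64(338), np.int64(339), np.int64(340), np.int64(341), np.int64(342), np.int64(343), np.int64(344), np.int64(345), np.int64(346), np.int64(347), np.int64(348)] [(0.037, np.float64(21.04)), (0.04, np.float64(20.83))]
w4 camy [ 0.575 -0.289  0.335] [np.int64(319), np.int64(320), np.int64(321), np.int64(322)] [np.int64(336), np.int64(337), np.int64(338), np.int64(339), np.int64(340), np.int64(341), np.int64(342), np.int64(343), np.int64(344), np.int64(345), np.int64(346), np.int64(347), np.int64(348)] [(0.037, np.float64(21.04)), (0.04, np.float64(20.83))]
w4 camy [ 0.575 -0.289  0.335] [np.int64(319), np.int64(320), np.int64(321)] [np.int64(336), np.int64(337), np.int64(338), np.int64(339), np.int64(340), np.int64(341), np.int64(342), np.int64(343), np.int64(344), np.int64(345), np.int64(346), np.int64(347), np.int64(348)] [(0.037, np.float64(21.52)), (0.04, np.float64(21.3))]
```

Jaw is about 7–9 mm. Another 0.25 rad stays below the band.

```bash
python3 -m inch '[[0,0,0.1,0,0,0,8],[0,0,0.2,0,0,0,8],[0,0,0.25,0,0,0,8],[0,0,0.25,0,0,0,8]]'; python3 k.py; sed -i "s/else camera('wrist')/else camera('wrist');cv2.imwrite('pics\/last.png',im[:,:,::-1])/; s/t\[::4\],v\[::4\]/t[110::5],v[110::5]/" j.py; sed -i "s/;cv2.imwrite('pics\/last.png',im\[:,:,::-1\])$//" j.py; python3 j.py | sed 's/np.float64//g'; python3 -c "
from h import *;c=calibration('wrist');print(-c['R'].T@c['t'])"
```

```text
time_s: 12.45
position: [0.5718, -0.2028, 0.0703]
eef_rot: [-0.001, 0.437, 0.899, 0.001]
ft_force: [-1.2, 2.6, 2.1]
opening: 0.0144
t 12.45 knob 2.5065761869971537 q6 0.35 T [ 0.5  -0.05  0.16] F [-1.2  2.6  2.1] pos [ 0.5718 -0.2028  0.0703] tilt -1.0
red px [545.6 141.1] 387 W [ 0.6172 -0.0804  0.04  ]
dark at mm [-10.0, -9.8, -9.6, 6.6, 6.8, 7.0, 7.2, 7.4, 7.6, 7.8, 8.0, 8.2, 8.4, 8.6, 8.8, 9.0, 9.2, 9.4, 9.6, 9.8, 10.0, 14.6, 14.8, 15.0, 15.2]
[((2.0), 138), ((3.0), 140), ((4.0), 140), ((5.0), 141), ((6.0), 124), ((7.0), 15), ((8.0), 17), ((9.0), 16), ((10.0), 59), ((11.0), 139), ((12.0), 140), ((13.0), 140), ((14.0), 127), ((15.0), 35), ((16.0), 135), ((17.0), 139), ((18.0), 139), ((19.0), 137), ((20.0), 95), ((21.0), 82), ((22.0), 83), ((23.0), 84)]
[ 0.5202647  -0.1367767   0.24113762]
```

The pointer lingered as the carriage advanced 4 mm, so the pad is sliding. I turn another 0.3 rad, which keeps the jaw at about 12 mm or less and the wing still in view.

```bash
python3 -m inch '[[0,0,0.1,0,0,0,8],[0,0,0.2,0,0,0,8],[0,0,0.3,0,0,0,8],[0,0,0.3,0,0,0,8]]'; python3 k.py; python3 j.py | sed 's/np.float64//g'; python3 -c "
from h import *
c=calibration('wrist');T=np.array([.5718,-.2028])
C=-c['R'].T@c['t']
for lift in (0,.05,.1):
  for d in (-.3,.2,.5,.8,1.1,1.4):
    X=np.array([.617,-.068+.015*max(d,0)]);a=d
    r=X-T;q=T+[r[0]*np.cos(a)-r[1]*np.sin(a),r[0]*np.sin(a)+r[1]*np.cos(a)]
    print(lift,d,proj(c,[[*q,.043-lift]]).round(0))"
```

```text
time_s: 13.0
position: [0.572, -0.2027, 0.0703]
eef_rot: [-0.001, 0.566, 0.825, 0.001]
ft_force: [1.3, 2.6, 1.6]
opening: 0.0139
t 13.0 knob 2.803684900134922 q6 0.65 T [ 0.52 -0.25  0.1 ] F [1.3 2.6 1.6] pos [ 0.572  -0.2027  0.0703] tilt -1.0
red px [508.2  65.4] 459 W [ 0.6174 -0.0758  0.04  ]
dark at mm [-10.2, -10.0, -9.8, 6.6, 6.8, 7.0, 7.2, 7.4, 7.6, 7.8, 8.0, 8.2, 8.4, 8.6, 8.8, 9.0, 9.2, 9.4, 9.6, 9.8, 14.6, 14.8, 15.0, 15.2]
[((2.0), 138), ((3.0), 140), ((4.0), 140), ((5.0), 140), ((6.0), 126), ((7.0), 14), ((8.0), 17), ((9.0), 18), ((10.0), 77), ((11.0), 139), ((12.0), 139), ((13.0), 139), ((14.0), 128), ((15.0), 35), ((16.0), 136), ((17.0), 138), ((18.0), 138), ((19.0), 137), ((20.0), 83), ((21.0), 66), ((22.0), 66), ((23.0), 65)]
0 -0.3 [[568. 121.]]
0 0.2 [[473.  -2.]]
0 0.5 [[379. -53.]]
0 0.8 [[267. -69.]]
0 1.1 [[155. -42.]]
0 1.4 [[64. 22.]]
0.05 -0.3 [[518. 118.]]
0.05 0.2 [[440.  22.]]
0.05 0.5 [[366. -18.]]
0.05 0.8 [[278. -30.]]
0.05 1.1 [[191.  -9.]]
0.05 1.4 [[118.  40.]]
0.1 -0.3 [[485. 117.]]
0.1 0.2 [[418.  37.]]
0.1 0.5 [[357.   5.]]
0.1 0.8 [[285.  -5.]]
0.1 1.1 [[214.  12.]]
0.1 1.4 [[153.  52.]]
```

```bash
cat > ts.py <<'E'
from j import *
import sys
g=float(sys.argv[1])
for n in ('top','scene'):
    im=camera(n);np.save(f'pics/{n}_l.npy',im);c=calibration(n);p=proj(c,[[.617,g,.037]])[0]
    x,y=p.round().astype(int);s=cv2.resize(im[y-12:y+13,x-12:x+13],(400,400),interpolation=cv2.INTER_CUBIC);cv2.imwrite(f'pics/{n}_l.png',s[:,:,::-1])
    u=np.array([-.0305,.9995]);t=np.arange(-.022,.03,.001)
    vs=[]
    for off in (-.002,0,.002):
        P=np.c_[.617-u[0]*0+u[0]*t+off,g+u[1]*t,np.full(len(t),.037)];q=proj(c,P).astype(np.float32)
        vs.append(cv2.remap(im,q[:,:1].T.copy(),q[:,1:].T.copy(),cv2.INTER_LINEAR)[0].astype(float))
    v=np.mean(vs,0)
    print(n,p.round(1));print([(int(a*1e3+.5*np.sign(a)),int(b[0]),int(b[1])) for a,b in zip(t,v)])
cv2.imwrite('pics/ts.png',np.hstack([cv2.imread('pics/top_l.png'),cv2.imread('pics/scene_l.png')]))
E
python3 ts.py -.0755
```

```text
top [338.9 222.4]
[(-22, 99, 98), (-21, 99, 98), (-20, 99, 99), (-19, 99, 99), (-18, 99, 99), (-17, 100, 99), (-16, 100, 100), (-15, 100, 100), (-14, 100, 100), (-13, 97, 97), (-12, 94, 95), (-11, 80, 80), (-10, 63, 63), (-9, 64, 65), (-8, 86, 87), (-7, 105, 106), (-6, 103, 104), (-5, 101, 102), (-4, 99, 88), (-3, 97, 72), (-2, 95, 51), (-1, 94, 26), (0, 93, 8), (1, 96, 33), (2, 99, 58), (3, 99, 77), (4, 98, 94), (5, 79, 84), (6, 38, 41), (7, 6, 7), (8, 34, 34), (9, 62, 62), (10, 81, 80), (11, 97, 96), (12, 99, 99), (13, 85, 85), (14, 72, 72), (15, 75, 74), (16, 76, 75), (17, 86, 85), (18, 97, 96), (19, 88, 90), (20, 54, 65), (21, 23, 41), (22, 18, 37), (23, 14, 34), (24, 14, 34), (25, 16, 35), (26, 17, 36), (27, 18, 37), (28, 18, 37), (29, 18, 37)]
scene [294.5 237. ]
[(-22, 116, 113), (-21, 116, 113), (-20, 116, 113), (-19, 115, 113), (-18, 114, 112), (-17, 113, 111), (-16, 112, 109), (-15, 110, 108), (-14, 108, 106), (-13, 105, 103), (-12, 104, 102), (-11, 103, 101), (-10, 104, 101), (-9, 106, 101), (-8, 109, 101), (-7, 110, 101), (-6, 111, 99), (-5, 111, 95), (-4, 109, 89), (-3, 107, 83), (-2, 103, 76), (-1, 99, 69), (0, 92, 63), (1, 87, 60), (2, 83, 60), (3, 81, 62), (4, 81, 68), (5, 84, 76), (6, 88, 83), (7, 93, 89), (8, 97, 95), (9, 101, 99), (10, 103, 101), (11, 105, 102), (12, 105, 102), (13, 104, 101), (14, 103, 101), (15, 103, 101), (16, 104, 101), (17, 104, 102), (18, 104, 103), (19, 103, 102), (20, 102, 102), (21, 99, 100), (22, 96, 98), (23, 93, 96), (24, 90, 93), (25, 87, 91), (26, 84, 89), (27, 82, 87), (28, 80, 86), (29, 79, 85)]
```

```bash
python3 -m inch '[[0,0,0.1,0,0,0,8],[0,0,0.2,0,0,0,8],[0,0,0.3,0,0,0,8],[0,0,0.4,0,0,0,8],[0,0,0.4,0,0,0,8]]'; python3 k.py;python3 ts.py -.0695
```

```text
time_s: 13.78
position: [0.5723, -0.2026, 0.0703]
eef_rot: [-0.001, 0.717, 0.697, 0.001]
ft_force: [3.5, 2.4, 0.7]
opening: 0.0144
t 13.775 knob 3.201112154187762 q6 1.04 T [ 0.55 -0.7   0.05] F [3.5 2.4 0.7] pos [ 0.5723 -0.2026  0.0703] tilt -1.0
top [336.4 222.5]
[(-22, 98, 98), (-21, 99, 98), (-20, 99, 99), (-19, 99, 99), (-18, 99, 99), (-17, 100, 100), (-16, 101, 101), (-15, 100, 100), (-14, 98, 98), (-13, 94, 93), (-12, 80, 79), (-11, 65, 65), (-10, 74, 73), (-9, 88, 88), (-8, 97, 97), (-7, 99, 101), (-6, 101, 104), (-5, 101, 102), (-4, 101, 99), (-3, 98, 72), (-2, 95, 38), (-1, 86, 16), (0, 71, 7), (1, 55, 1), (2, 37, 11), (3, 19, 22), (4, 40, 47), (5, 74, 77), (6, 94, 95), (7, 99, 99), (8, 103, 103), (9, 103, 102), (10, 102, 102), (11, 99, 99), (12, 97, 96), (13, 88, 88), (14, 73, 72), (15, 61, 60), (16, 80, 80), (17, 100, 100), (18, 96, 97), (19, 82, 86), (20, 63, 71), (21, 34, 49), (22, 8, 29), (23, 12, 32), (24, 15, 34), (25, 16, 35), (26, 17, 36), (27, 18, 37), (28, 18, 37), (29, 18, 37)]
scene [295.9 238.4]
[(-22, 116, 113), (-21, 115, 113), (-20, 115, 113), (-19, 115, 113), (-18, 114, 112), (-17, 113, 111), (-16, 111, 109), (-15, 109, 107), (-14, 107, 105), (-13, 106, 104), (-12, 104, 102), (-11, 103, 100), (-10, 103, 100), (-9, 103, 101), (-8, 104, 101), (-7, 102, 100), (-6, 100, 97), (-5, 97, 94), (-4, 92, 90), (-3, 88, 85), (-2, 83, 81), (-1, 80, 78), (0, 79, 77), (1, 82, 80), (2, 86, 84), (3, 91, 89), (4, 97, 95), (5, 102, 100), (6, 106, 104), (7, 109, 107), (8, 110, 108), (9, 110, 108), (10, 110, 107), (11, 108, 106), (12, 106, 104), (13, 104, 102), (14, 103, 101), (15, 102, 101), (16, 103, 101), (17, 104, 102), (18, 104, 103), (19, 103, 102), (20, 101, 101), (21, 98, 99), (22, 94, 96), (23, 90, 94), (24, 86, 90), (25, 83, 88), (26, 81, 87), (27, 79, 86), (28, 78, 85), (29, 78, 85)]
```

The top camera resolves the scale well. The pointer has moved from about 7 mm to about 3 mm before the band centre, so the pad has seated. About 0.2 rad remains.

```bash
python3 -m inch '[[0,0,0.08,0,0,0,8],[0,0,0.16,0,0,0,8],[0,0,0.19,0,0,0,8],[0,0,0.19,0,0,0,8]]'; python3 k.py;python3 ts.py -.0667 | head -2
```

```text
time_s: 14.38
position: [0.5724, -0.2026, 0.0704]
eef_rot: [-0.001, 0.779, 0.627, 0.001]
ft_force: [3.5, 2.1, 0.2]
opening: 0.0143
t 14.375 knob 3.388299870922219 q6 1.23 T [ 0.52 -0.82  0.23] F [3.5 2.1 0.2] pos [ 0.5724 -0.2026  0.0704] tilt -1.0
top [335.2 222.5]
[(-22, 99, 99), (-21, 99, 99), (-20, 99, 99), (-19, 99, 98), (-18, 99, 98), (-17, 100, 99), (-16, 100, 100), (-15, 99, 98), (-14, 98, 97), (-13, 89, 89), (-12, 77, 77), (-11, 68, 68), (-10, 70, 70), (-9, 72, 72), (-8, 85, 86), (-7, 99, 100), (-6, 103, 104), (-5, 102, 101), (-4, 96, 91), (-3, 79, 62), (-2, 61, 34), (-1, 41, 24), (0, 20, 17), (1, 32, 31), (2, 62, 60), (3, 89, 85), (4, 96, 94), (5, 103, 103), (6, 102, 101), (7, 100, 100), (8, 100, 100), (9, 101, 101), (10, 100, 100), (11, 97, 97), (12, 94, 93), (13, 76, 76), (14, 56, 56), (15, 62, 62), (16, 89, 87), (17, 108, 106), (18, 104, 102), (19, 99, 97), (20, 62, 70), (21, 22, 40), (22, 8, 29), (23, 12, 32), (24, 16, 35), (25, 17, 36), (26, 18, 37), (27, 18, 37), (28, 18, 37), (29, 18, 37)]
```

```bash
python3 -m inch '[[0,0,0.05,0,0,0,8],[0,0,0.05,0,0,0,8]]'; python3 k.py; python3 -m inch '[[0,0,0,0,0,0,20],[0,0,0,0,0,0,40],[0,0,0,0,0,0,60],[0,0,0,0,0,0,60]]'; python3 -m inch '[[0,0,0,0,0,-3,60],[0,0,0,0,0,-6,80],[0,0,0,0,0,-9,100],[0,0,0,0,0,-11,100],[0,0,0,0,0,-12,100]]'; python3 ts.py -.066 | head -2;  python3 -c "
from h import *
rows((.569,-.06,.2),3.172)"
```

```text
time_s: 14.72
position: [0.5724, -0.2027, 0.0704]
eef_rot: [-0.001, 0.794, 0.607, 0.001]
ft_force: [3.4, 1.8, -0.2]
opening: 0.0147
t 14.725 knob 3.437359618708939 q6 1.28 T [ 0.45 -0.79  0.15] F [ 3.4  1.8 -0.2] pos [ 0.5724 -0.2027  0.0704] tilt -1.0
time_s: 15.22
position: [0.5722, -0.2027, 0.0703]
eef_rot: [-0.001, 0.794, 0.607, 0.0]
ft_force: [0.9, 0.2, -1.4]
opening: 0.0511
time_s: 15.85
position: [0.5726, -0.2032, 0.1913]
eef_rot: [-0.001, 0.794, 0.607, 0.001]
ft_force: [0.5, 0.6, -1.1]
opening: 0.0852
top [334.9 222.5]
[(-22, 104, 103), (-21, 104, 103), (-20, 104, 103), (-19, 104, 103), (-18, 104, 103), (-17, 104, 103), (-16, 104, 103), (-15, 105, 104), (-14, 104, 104), (-13, 102, 101), (-12, 99, 98), (-11, 81, 80), (-10, 63, 62), (-9, 71, 71), (-8, 95, 94), (-7, 110, 110), (-6, 108, 108), (-5, 105, 105), (-4, 89, 90), (-3, 73, 75), (-2, 53, 51), (-1, 29, 21), (0, 23, 8), (1, 56, 32), (2, 89, 58), (3, 98, 80), (4, 105, 103), (5, 107, 110), (6, 106, 107), (7, 104, 105), (8, 104, 104), (9, 104, 104), (10, 104, 104), (11, 104, 103), (12, 100, 99), (13, 93, 92), (14, 86, 85), (15, 81, 81), (16, 76, 76), (17, 89, 88), (18, 102, 101), (19, 87, 91), (20, 54, 66), (21, 26, 45), (22, 21, 40), (23, 15, 35), (24, 16, 36), (25, 18, 38), (26, 19, 38), (27, 19, 38), (28, 20, 38), (29, 19, 38)]
t 15.95 turn [-0.    -0.002 -0.296] shift [13.73 -4.1  -0.89] q6 1.28
```

```bash
python3 -m inch '[[0,0,-0.1,1,-0.3,0,100],[0,0,-0.2,3,-0.8,0,100],[0,0,-0.296,5,-1.5,0,100],[0,0,-0.296,5,-1.5,0,100],[0,0,-0.296,5,-1.5,0,100]]'
python3 - <<'E'
from j import *
im=camera('wrist');c=calibration('wrist');C=-c['R'].T@c['t'];print('cam',C.round(4))
g=proj(c,[[.617,-.066,.037]])[0];print(g)
t,v,p=meas(im,c,g,.037)
print([(round(float(a)*1e3,1),int(b[0]),int(b[1])) for a,b in zip(t[10::5],v[10::5])])
x,y=g.astype(int);y=max(y,60);s=im[max(0,y-75):y+75,max(0,x-100):x+100];cv2.imwrite('pics/fin.png',cv2.resize(s,None,fx=4,fy=4,interpolation=2)[:,:,::-1])
E
```

```text
time_s: 16.58
position: [0.571, -0.1514, 0.1901]
eef_rot: [-0.001, 0.697, 0.717, 0.0]
ft_force: [0.3, -0.7, -0.1]
opening: 0.0854
cam [ 0.5694 -0.0675  0.3611]
[380.05805649 106.71968098]Traceback (most recent call last):
  File "<stdin>", line 4, in <module>
  File "j.py", line 11, in meas
    r=ct[cand[0]]; W=ray(c,r,zr)[0]; print('red px',r.round(1),s[cand[0],4],'W',W.round(4))
         ~~~~^^^
IndexError: list index out of range
```

Red is mostly hidden under the pointer, so I take the profile directly instead.

Run:
```python
from h import *
im=camera('wrist');c=calibration('wrist');C=-c['R'].T@c['t']
g=proj(c,[[.617,-.066,.037]])[0];x,y=g.astype(int)
u=np.array([-.0305,.9995]);t=np.arange(-.014,.019,.0005);vs=[]
for off in (-.002,0,.002,.004):
    q=proj(c,np.c_[.617+u[0]*t+off,-.066+u[1]*t,np.full(len(t),.037)]).astype(np.float32)
    vs.append(cv2.remap(im,q[:,:1].T.copy(),q[:,1:].T.copy(),1)[0].astype(float))
v=np.mean(vs,0);print([(round(float(a)*1e3,1),int(b[0]),int(b[1])) for a,b in zip(t,v)])
s=im[max(0,y-75):y+75,x-130:x+70];cv2.imwrite('pics/fin.png',cv2.resize(s,None,fx=4,fy=4,interpolation=2)[:,:,::-1])
```

```text
[(-14.0, 117, 113), (-13.5, 117, 113), (-13.0, 117, 113), (-12.5, 117, 113), (-12.0, 116, 112), (-11.5, 111, 107), (-11.0, 91, 88), (-10.5, 60, 57), (-10.0, 64, 61), (-9.5, 83, 80), (-9.0, 112, 109), (-8.5, 116, 112), (-8.0, 117, 114), (-7.5, 117, 113), (-7.0, 117, 113), (-6.5, 117, 113), (-6.0, 117, 113), (-5.5, 117, 113), (-5.0, 117, 113), (-4.5, 117, 113), (-4.0, 117, 113), (-3.5, 117, 113), (-3.0, 114, 111), (-2.5, 107, 103), (-2.0, 72, 63), (-1.5, 40, 30), (-1.0, 16, 10), (-0.5, 13, 10), (0.0, 21, 12), (0.5, 38, 15), (1.0, 68, 28), (1.5, 94, 52), (2.0, 114, 81), (2.5, 116, 105), (3.0, 117, 112), (3.5, 117, 114), (4.0, 117, 114), (4.5, 117, 113), (5.0, 117, 113), (5.5, 117, 113), (6.0, 117, 113), (6.5, 117, 113), (7.0, 117, 114), (7.5, 118, 114), (8.0, 118, 114), (8.5, 117, 113), (9.0, 117, 114), (9.5, 117, 114), (10.0, 117, 114), (10.5, 117, 113), (11.0, 117, 113), (11.5, 117, 113), (12.0, 117, 113), (12.5, 117, 114), (13.0, 117, 113), (13.5, 113, 109), (14.0, 103, 100), (14.5, 68, 65), (15.0, 62, 60), (15.5, 77, 75), (16.0, 109, 106), (16.5, 115, 112), (17.0, 117, 113), (17.5, 117, 114), (18.0, 117, 114), (18.5, 117, 114)]
```

View pics/fin.png

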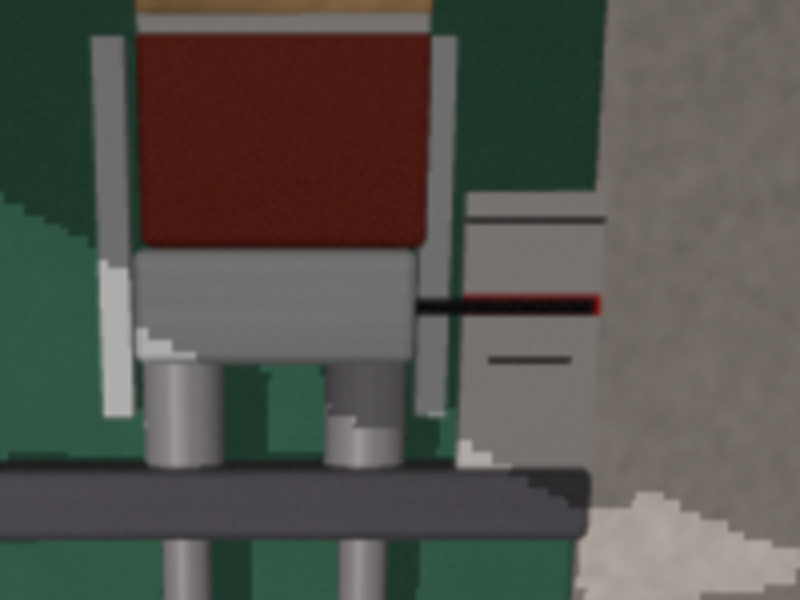

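The pointer sits inside the red band: its centre is about 0.35 mm past the band's middle, seen from almost straight above. The plinth lies squarely between the rails, pressed by the jaw, and the gripper is clear, so I hand in.

```bash
python3 -c "
from plant import manip
print(manip.job_done())"
```

```text
the job is handed in; nothing more can be done
None
```

I set the plinth on the clamp bed with the glue line across, turned the knob about 3.43 rad clockwise, and let go. I then lifted the gripper clear and handed the job in at about 17 s of the 72 s allowed.

- **Pointer:** the last wrist view, from almost straight above, put it about 0.35 mm past the middle of the red band, a jaw push-back of about 15.4 mm. A rougher reading from the top camera just before gave about 15.9 mm. Both are inside the 13–17 mm band.
- **Plinth:** after placing, it was within about 1 mm of the line midway between the rails. It was still square between the rails and against the sprung jaw in the last view.
- **Not measured directly:** the force on the pad. I judged it from the pointer, which stayed put while the pad slid back and then moved on as the knob turned.
- **Other things on the table:** I saw no contact with any of them, but took no separate picture at the end to check.
- **Failed check:** the automatic red-band detection found nothing in the last view, because the pointer covers the band. I read the brightness profile across the scale and the picture instead.

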